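# Offer up the door half of a hinge for pinning

### The job

The machine-guard hinge is ready to be pinned. Push the aluminium jamb block along the bench, without lifting it, fully home into the corner of the blue pin-driving fixture, its end against the end stop and its long back face against the fence. Then pick up the loose hinge half that has the single knuckle (not the two-knuckle spare), fit its knuckle down between the two knuckles on the block so that all three holes line up for the waiting pin, and finish while still holding it there in the gripper, level and still, its plate sticking out towards the robot; leave everything else on the bench where it is.

Things in the scene. Friction and masses are not known exactly. Their poses are not given: they have to be found in the camera images.
- jamb_block: Loose jamb block, about 0.7 kg: aluminium profile offcut 90 (x) x 120 (y) x 45 (z) mm, black end caps, steel two-knuckle hinge half screwed on top near its -x edge (the near side). Origin: centre of the underside, z up. The hinge half's plate covers x -26.5 to 24, y -42 to 42, z 45 to 55 mm, screw heads to z 60. The block slides on the bench with about 3 to 6 N.
- jamb_bore (a point): Where the middle of the loose leaf's bore belongs: hinge line of the block (block frame -35, 0, 53 mm; axes as block). The two knuckles lie along it: 16 mm diameter, 8.4 mm bore, y = 15.5 to 40.5 mm either side of here. The 31 mm gap between is open at top and near side; its floor is the block's top, 8 mm below here, its back the plate's edge, 8.5 mm to +x.
- door_leaf: Loose steel one-knuckle hinge half, about 0.2 kg, lying flat, screw recesses up. Origin: underside, below the middle of the knuckle; y along the bore, z up. Plate: x -10 to -70 mm, 44 mm wide (y), z 0 to 10 mm; grasp across that width near x = -42 mm. Fitted, its axes match the block's, the knuckle rests on the block's top and the plate overhangs, carried only by the gripper.
- leaf_bore (a point): Middle of the bore of the loose leaf's knuckle (leaf frame 0, 0, 8 mm; axes as the leaf's). The knuckle is a barrel of 16 mm diameter, 27 mm long along y, ends chamfered 1.5 mm.
- leaf_tail (a point): Middle of the free end of the leaf's plate (leaf frame: -70, 0, 5 mm).
- pin_fixture: Blue fixture fixed to the bench. Origin: where the jamb block's origin lies when fully home, axes then matching. Fence: wall with face at x = 45 mm, y -70 to 80, 38 mm high. End stop: wall with face at y = 60 mm, x -75 to 53, 36 mm high, open corner to -x and -y. Guide post with the pin on the stop at x = -35, 68 mm high; push clamp with red handle behind it, y 78 to 225, 155 mm high.
- spare_leaf: Loose bystander: two-knuckle steel hinge half, plate 50 x 84 x 10 mm. Origin under the hinge line, plate towards -x. Lies flat; not wanted.
- mug_white: Fixed bystander: white mug, 80 mm across, 93 mm high, handle to one side; origin at its foot.
- lamp_bulb: Fixed bystander: standing inspection lamp, 72 x 85 mm, 171 mm high, beyond the fixture's clamp.
- solder_reel: Fixed bystander: green and white solder reel, 62 mm across, 32 mm high. Near it stand low clutter and, from about x = 0.7 m on, a magnifier lamp head hanging 0.16 to 0.4 m over the back of the bench.
There are look-alikes about, which are no part of the job. Leave any green look-alike of the door_leaf alone.

How it is judged:
By the outcome, as a careful person would: the job done as asked, in the order asked, and still so for the second after the job is handed in, while the arm keeps its last pose, push and grip.
It also fails if it takes over 64 s, if anything falls off the work surface, if the arm or the gripper's body presses on something with over 40 N, if the wrist force passes 120 N, or if a joint passes its speed limit or range.

### The arm

A 6-joint arm with a two-finger parallel gripper is mounted at the origin on a cart in front of the work surface, level with it; the furniture and walls round the work are solid. World frame = base frame: x ahead of the robot, y to its left, z up, the work surface at z = 0. Lengths are in m, angles in degrees, forces in N, time in s.
With the tool pointing down it reaches from about 0.35 to 0.775 m from the base axis. Payload 5.5 kg.
Tool frame: the origin (TCP) lies at the very end of the fingers, on their centre line; the grasp point (between the pads) lies manip.pinch_z behind it (manip.pinch_z is the distance from the TCP to the grasp point, in m); z points along the fingers, y is the line along which they close (so a half turn about z gives the same grasp; the last joint's range is limited). The gripper opens to 85 mm and grips with 20 to 120 N. Pads are 22 mm wide; open, the fingers measure 114 mm over their backs; the gripper's body (76 mm by 85 mm) begins 54 mm behind the grasp point. The pads swing forward as they close: fully open they stand 13 mm farther back than shut.
Start: joints at [63.392, 17.945, 2.641, 74.691, 0, 82.002], TCP at [0.184, 0.545, 0.231] pointing down, gripper open.
Joint ranges: [-158.12, 158.12], [-49.38, 96.58], [-58.88, 72.47], [-126.05, 133.96], [-84.25, 85.87], [-180, 180]. Speed limits (degrees/s): [147.25, 147.25, 180, 180, 180, 180].

### API

Orientations are given as a 3x3 rotation matrix whose columns are the frame's x, y, z axes.
In Python, from cell import sense, eyes, finish_job, manip gives the robot as it stands.
- The arm moves only by the tool step_arm, never from a script. Its argument "commands" is text: rows parted by semicolons, each of 6 numbers parted by spaces: the shift along the tool's x, y, z in cm, then the turn, a rotation vector about the tool's x, y, z in rad. In form: tx ty tz ax ay az; .... A call has exactly 5 rows; each row is the pose to reach, as a shift and turn from the pose commanded when the call began, along the tool's axes at that moment; what a row does not reach only later rows make up. A row lasts 1/12 s, in which the tool goes at most 41.7 mm and 7.16 degrees, less where a joint would pass 70% of its speed; a pose out of reach is approached as far as the arm can. A call with a gripper value outside its range is refused whole. "claw" is the gripper's target within -1 to 1 (shut at 1, half-way at 0, fully open at -1), set as the call begins (left out, the last holds). The fingers move at their own pace and stop on an object; "force" is the grip in N (left out, the last holds). Time passes only in rows, so rows that repeat a pose let the fingers close, or fill a call up. It gives the time, the measured TCP pose, the force, the opening and the grip force at its end, in the units of the state.
- sense(): the state, without advancing time (a new reading comes with each control period).
- eyes.camera(name): name is "scene" or "top" or "wrist"; returns the picture (480x640x3 uint8, red, green, blue); there is no depth.
- eyes.camera_model(name): a dict with "K" (3x3 intrinsics, pixels), "R" (3x3) and "t" (3): a world point X has camera coordinates R X + t. Camera axes: x right, y down, z forward; pixel columns grow to the right and rows downward; lengths in m; the calibration is good to about 2 mm. The wrist camera is an equidistant fisheye: a pixel r from the principal point sees the ray r / f radians off the axis. A picture is of the moment at which its call begins: read the wrist's pose just before it. camera_model takes no time and is no camera call; for the wrist camera it gives the pose at the moment of the call.
- finish_job(): hands the job in; it is judged then, once.
The state is a dict: "time_s": time; "joint_positions": joint angles; "qd": joint speeds; "joint_efforts": joint torques, N m; "tool_pos": TCP position; "ee_rot": TCP orientation; "ft_force": force on the tool from outside, world axes, zero at the start; "torque": the same for the moment, N m; "finger_gap": opening from 0.0 (shut) to 1.0 (fully open); "finger_force": force on a finger pad.
Only numpy, scipy, OpenCV 4.12 (cv2) and the standard library are available. Lean on these libraries where they do the work, as an engineer would, in place of code of your own. Each camera call takes 0.05 s, during which the arm holds its last target. There are 200 camera calls.

## Working session

There is one attempt and no reset: what is moved stays moved. The work goes in short steps, Python scripts to look and compute and a tool call to move; the robot and the scene stay as the last step left them, time stands still between calls to the robot, and variables do not carry over. Pictures are saved under pics/ and viewed, at most 10 in all, crops included, and the job is handed in when it is done.

Besides the shell and the picture viewer there is one more tool, called as name(argument=value, ...) on one line, values as JSON. step_arm: Moves the arm, as the interface text tells. Its arguments: {"type":"object","properties":{"commands":{"type":"string"},"claw":{"type":"number"},"force":{"type":"number"}},"required":["commands"]}

```bash
ls; mkdir -p pics
python3 - <<'E'
from cell import sense,eyes,manip
import cv2,numpy as np
s=sense();print(s);print(manip.pinch_z)
for n in("scene","top","wrist"):
    im=eyes.camera(n);cv2.imwrite(f"pics/{n}0.png",im[:,:,::-1])
    m=eyes.camera_model(n);print(n,np.round(m["K"],1).tolist(),np.round(m["R"],4).tolist(),np.round(m["t"],4).tolist())
E
```

```text
pics
{'time_s': 0.0, 'joint_positions': array([6.33921895e+01, 1.79895026e+01, 2.57752066e+00, 7.46903430e+01,
       4.79759237e-04, 8.20031690e+01]), 'qd': array([-0.09314553,  0.01662127, -0.02237152, -0.03596075,  0.02489669,
       -0.01954049]), 'joint_efforts': array([ 3.14440713e-04, -4.80625463e+01,  2.98534083e+01,  1.94411643e-02,
       -1.82938516e-04, -2.89613538e-06]), 'tool_pos': array([0.18326913, 0.54447991, 0.23042568]), 'ee_rot': array([[-9.47707165e-01,  3.19140216e-01, -8.07360460e-04],
       [ 3.19141134e-01,  9.47705861e-01, -1.59301724e-03],
       [ 2.56744375e-04, -1.76737578e-03, -9.99998405e-01]]), 'ft_force': array([0.19859827, 0.13837663, 0.18823824]), 'torque': array([ 0.04397968, -0.00895328,  0.00502143]), 'finger_force': 0.0, 'finger_gap': 0.9975186861183111}
0.0187
scene [[468.8, 0.0, 315.0], [0.0, 468.8, 236.5], [0.0, 0.0, 1.0]] [[0.52, -0.8541, 0.0133], [-0.6709, -0.418, -0.6125], [0.5287, 0.3095, -0.7904]] [-0.2671, 0.4067, 0.9233]
top [[494.2, 0.0, 321.8], [0.0, 494.2, 231.4], [0.0, 0.0, 1.0]] [[-0.1302, -0.9915, -0.0062], [-0.9681, 0.1285, -0.2151], [0.2141, -0.022, -0.9766]] [0.1033, 0.5572, 1.0156]
wrist [[371.6, 0.0, 316.5], [0.0, 371.6, 238.7], [0.0, 0.0, 1.0]] [[0.3186, 0.9479, -0.0012], [0.9118, -0.3061, 0.2738], [0.2592, -0.0884, -0.9618]] [-0.5733, -0.0367, 0.378]
```

View pics/top0.png

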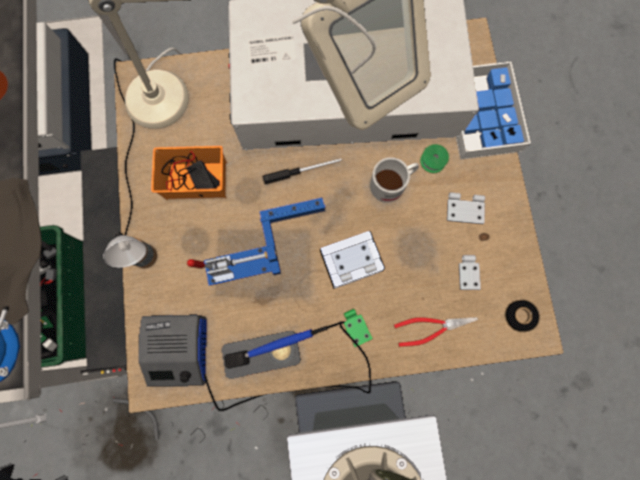

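View pics/scene0.png

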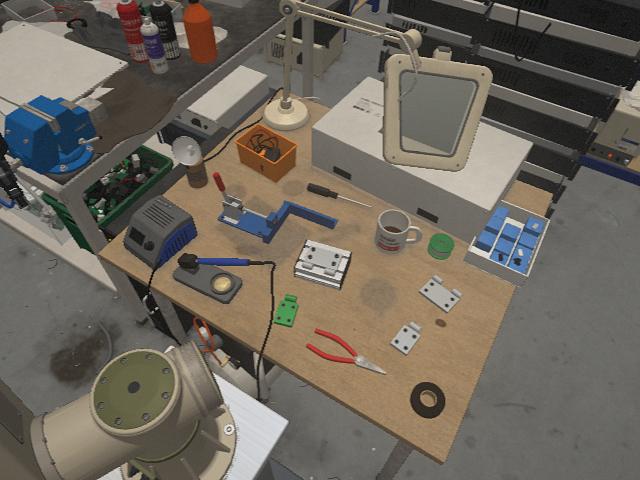

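```bash
cat > h.py <<'E'
import numpy as np,cv2
from cell import sense,eyes,manip
def ray(n,px,m=None):
    m=m or eyes.camera_model(n);K,R,t=map(np.array,(m["K"],m["R"],m["t"]))
    d=np.array([(px[0]-K[0,2])/K[0,0],(px[1]-K[1,2])/K[1,1]])
    if n=="wrist":
        r=np.linalg.norm(d);d=np.r_[d*np.sin(r)/max(r,1e-9),np.cos(r)]
    else:d=np.r_[d,1]
    return -R.T@t,R.T@d
def p2w(n,px,z,m=None):
    c,d=ray(n,px,m);return (c+d*(z-c[2])/d[2])[:2]
def proj(n,X,m=None):
    m=m or eyes.camera_model(n);K,R,t=map(np.array,(m["K"],m["R"],m["t"]))
    p=(R@np.atleast_2d(X).T).T+t
    if n=="wrist":
        q=np.linalg.norm(p[:,:2],axis=1);a=np.arctan2(q,p[:,2]);u=p[:,:2]*(a/np.maximum(q,1e-9))[:,None]
    else:u=p[:,:2]/p[:,2:]
    return u*[K[0,0],K[1,1]]+[K[0,2],K[1,2]]
E
python3 - <<'E'
import cv2
im=cv2.imread("pics/top0.png")
cv2.imwrite("pics/c1.png",cv2.resize(im[185:325,195:395],None,fx=4,fy=4,interpolation=cv2.INTER_CUBIC))
from h import *
for px,z in [((469,272),.005),((352,259),.055),((268,215),.038),((325,203),.038),((275,268),.036),((390,180),.09)]:print(px,p2w("top",px,z))
E
```

```text
(469, 272) [ 0.44179302 -0.28776936]
(352, 259) [ 0.49791239 -0.02738022]
(268, 215) [0.62410378 0.14381888]
(325, 203) [0.63490874 0.01335489]
(275, 268) [0.50322686 0.14158289]
(390, 180) [ 0.65305124 -0.1310762 ]
```

View pics/c1.png

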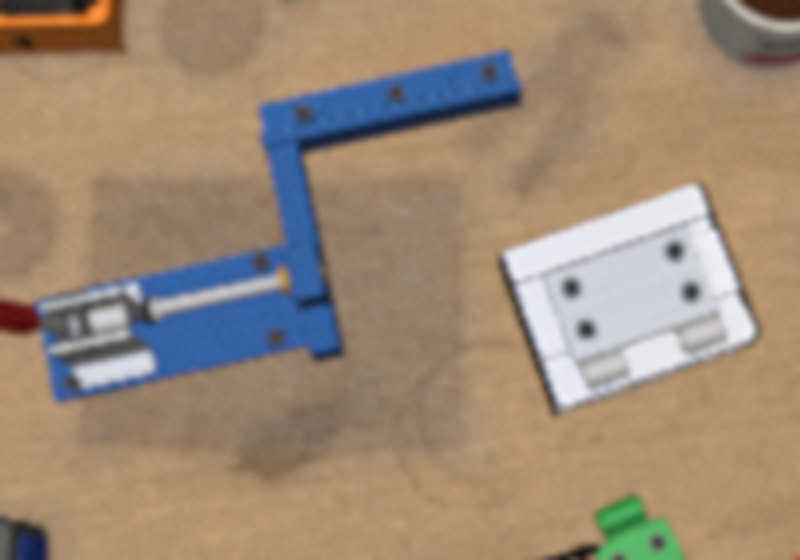

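Run:
```python
from h import *
c=lambda p:(p[0]/4+195-.375,p[1]/4+185-.375)
w=lambda p,z:p2w("top",c(p),z)
def yaw(a,b): d=b-a; return np.degrees(np.arctan2(d[1],d[0]))
B=np.array([w(p,.045) for p in[(502,255),(697,185),(757,335),(557,410)]])
print("block",B.mean(0),[yaw(B[3],B[0]),yaw(B[2],B[1])],[yaw(B[1],B[0])-90,yaw(B[2],B[3])-90],np.linalg.norm(B-np.roll(B,1,0),axis=1))
f0,f1=w((303,141),.038),w((519,94),.038); F0,F1=w((303,149),0),w((520,104),.0)
t0,t1=w((263,106),.038),w((510,51),.038)
print("fence",f0,f1,yaw(f1,f0)-90,yaw(t1,t0)-90)
s0,s1=w((301,150),.036),w((340,340),.036);print("stop",s0,s1,yaw(s1,s0))
L=[(469,272),(461,264)]
im=cv2.imread("pics/top0.png");cv2.imwrite("pics/c2.png",cv2.resize(im[170:310,420:570],None,fx=4,fy=4,interpolation=cv2.INTER_CUBIC))
print(-np.array(eyes.camera_model("top")["R"]).T@eyes.camera_model("top")["t"])
```

```text
block [ 0.50063993 -0.02769059] [np.float64(11.795709599987608), np.float64(12.804670979388742)] [np.float64(12.50595898563472), np.float64(12.989685308496888)] [0.09005198 0.11465602 0.0890649  0.11624077]
fence [0.61220425 0.13974825] [0.6232429  0.01632171] 5.11064911590357 5.45255527180089
stop [0.60770643 0.14158148] [0.49832446 0.1319121 ] 5.051819561045909
[0.33544816 0.05316384 1.11226965]
```

View pics/c2.png

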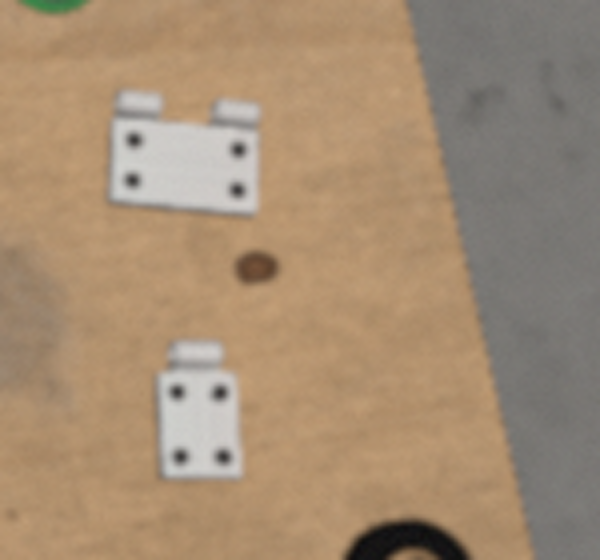

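step_arm(commands="-41.6 -47.5 0 0 0 -0.415; -41.6 -47.5 0 0 0 -0.415; -41.6 -47.5 0 0 0 -0.415; -41.6 -47.5 0 0 0 -0.415; -41.6 -47.5 0 0 0 -0.415", claw=-1)

```text
time_s: 0.57
tool_pos: [0.2621, 0.3548, 0.231]
ee_rot: [[-0.996, -0.094, -0.0], [-0.094, 0.996, -0.0], [0.0, -0.0, -1.0]]
ft_force: [1.3, -0.3, 0.2]
finger_gap: 1.003
finger_force: 0.0
```

```bash
cat >> h.py <<'E'
from scipy.spatial.transform import Rotation as Ro
HOME=np.array([.5726,.0781]);YAW=5.2
def fx(x,y,o=None,yaw=None):
    a=np.radians(YAW if yaw is None else yaw);return (HOME if o is None else np.array(o))+[x*np.cos(a)-y*np.sin(a),x*np.sin(a)+y*np.cos(a)]
def Rd(ydeg): # tool down, tool y at world angle ydeg
    a=np.radians(ydeg);y=np.array([np.cos(a),np.sin(a),0]);z=np.array([0,0,-1.]);return np.c_[np.cross(y,z),y,z]
def go(xyz,ydeg):
    s=sense();R=s["ee_rot"];d=R.T@(np.array(xyz)-s["tool_pos"])
    cand=[Ro.from_matrix(R.T@Rd(ydeg+k)).as_rotvec() for k in(0,180)]
    r=min(cand,key=np.linalg.norm)
    print("row",np.round(d*100,2),np.round(r,4),"| t",round(s["time_s"],2),"tcp",s["tool_pos"].round(4),"f",s["ft_force"].round(1),"gap",round(float(s["finger_gap"]),3),"j",s["joint_positions"].round(0))
E
python3 -c "
from h import *
p=fx(-.155,-.103);go([*p,.15],95.2);print(p)"
```

```text
row [-12.79 -40.71   8.11] [-0.0003 -0.0002  0.003 ] | t 0.57 tcp [0.2621 0.3548 0.231 ] f [ 1.3 -0.3  0.2] gap 1.003 j [ 43.   3. -16.  71.  -0.  38.]
[ 0.42757307 -0.03852414]
```

step_arm(commands="-12.8 -40.7 0 0 0 0; -12.8 -40.7 0 0 0 0; -12.8 -40.7 0 0 0 0; -12.8 -40.7 0 0 0 0; -12.8 -40.7 0 0 0 0")

```text
time_s: 0.98
tool_pos: [0.3423, 0.1624, 0.2314]
ee_rot: [[-0.996, -0.091, 0.001], [-0.091, 0.996, 0.0], [-0.001, 0.0, -1.0]]
ft_force: [1.1, 0.3, 0.4]
finger_gap: 0.998
finger_force: 0.0
```

```bash
python3 -c "
from h import *
p=fx(-.155,-.103);go([*p,.13],95.2)"
```

```text
row [ -6.67 -20.78  10.14] [0.0002 0.0005 0.    ] | t 0.98 tcp [0.3423 0.1624 0.2314] f [1.1 0.3 0.4] gap 0.998 j [ 13.  -4. -23.  71.   0.   8.]
```

step_arm(commands="-6.7 -20.8 5 0 0 0; -6.7 -20.8 5 0 0 0; -6.7 -20.8 5 0 0 0; -6.7 -20.8 5 0 0 0; -6.7 -20.8 5 0 0 0")

```text
time_s: 1.4
tool_pos: [0.4219, -0.0248, 0.1845]
ee_rot: [[-0.996, -0.09, 0.001], [-0.09, 0.996, 0.0], [-0.001, 0.0, -1.0]]
ft_force: [1.0, 0.9, 0.6]
finger_gap: 1.001
finger_force: 0.0
```

Run:
```python
from h import *
p=fx(-.155,-.103);go([*p,.006],95.2)
m=eyes.camera_model("wrist");im=eyes.camera("wrist")[:,:,::-1].copy()
B0=np.array([.5006,-.0277])
X=[[*fx(x,y,B0,12.5),.045] for x in(-.045,.045) for y in(-.06,.06)]+[[*fx(.045,60e-3),.036]]+[[*fx(-.155,y),.01] for y in(-.16,-.046)]
for u in proj("wrist",X,m): cv2.circle(im,tuple(np.int32(u)),4,(0,0,255),1)
cv2.imwrite("pics/w1.png",im)
```

```text
row [-0.43 -1.42 17.85] [ 0.0001  0.0005 -0.0011] | t 1.4 tcp [ 0.4219 -0.0248  0.1845] f [1.  0.9 0.6] gap 1.001 j [-14.   2. -23.  64.   0. -19.]
```

View pics/w1.png

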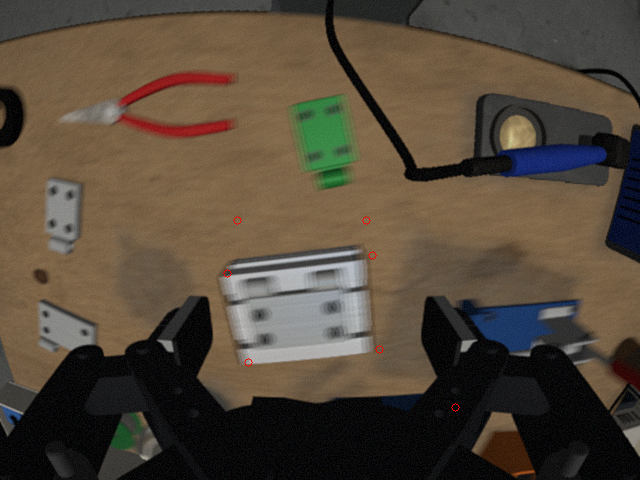

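step_arm(commands="-0.4 -1.4 4 0 0 0; -0.4 -1.4 8 0 0 0; -0.4 -1.4 12 0 0 0; -0.4 -1.4 16 0 0 0; -0.4 -1.4 17.5 0 0 0")

```text
time_s: 1.87
tool_pos: [0.4231, -0.0353, 0.0054]
ee_rot: [[-0.996, -0.089, -0.007], [-0.089, 0.996, 0.002], [0.006, 0.003, -1.0]]
ft_force: [-1.0, 0.1, -0.1]
finger_gap: 0.998
finger_force: 0.0
```

Run:
```python
from h import *
p=fx(-.055,-.1);go([*p,.007],95.2)
```

```text
row [-10.41  -0.05  -0.23] [ 0.0026 -0.0065 -0.0013] | t 1.87 tcp [ 0.4231 -0.0353  0.0054] f [-1.   0.1 -0.1] gap 0.998 j [-16.  14. -38.  38.   0. -21.]
```

step_arm(commands="-0.8 0 0 0 0 0; -1.6 0 0 0 0 0; -2.4 0 0 0 0 0; -3.4 0 0 0 0 0; -4.4 0 0 0 0 0")

```text
time_s: 2.28
tool_pos: [0.4724, -0.0323, 0.0111]
ee_rot: [[-0.996, -0.09, 0.001], [-0.09, 0.996, -0.001], [-0.001, -0.001, -1.0]]
ft_force: [-4.5, -0.6, 1.7]
finger_gap: 1.0
finger_force: 2.2
```

step_arm(commands="-1 0 0 0 0 0; -2 0 0 0 0 0; -3 0 0 0 0 0; -4 0 0 0 0 0; -5 0 0 0 0 0")

```text
time_s: 2.7
tool_pos: [0.5211, -0.0278, 0.011]
ee_rot: [[-0.996, -0.09, -0.001], [-0.09, 0.996, -0.001], [0.001, -0.001, -1.0]]
ft_force: [-7.2, -1.3, 5.1]
finger_gap: 1.003
finger_force: 3.7
```

Run:
```python
from h import *
p=fx(-.056,-.1);go([*p,.007],95.2)
m=eyes.camera_model("top");im=eyes.camera("top")[:,:,::-1].copy()
im=im[175:315,195:395];im=cv2.resize(im,None,fx=4,fy=4,interpolation=cv2.INTER_CUBIC)
cv2.imwrite("pics/t1.png",im)
```

```text
row [-0.49  0.08  0.4 ] [-0.0007 -0.0007 -0.0006] | t 2.7 tcp [ 0.5211 -0.0278  0.011 ] f [-7.2 -1.3  5.1] gap 1.003 j [-12.  22. -25.  43.  -0. -17.]
```

View pics/t1.png

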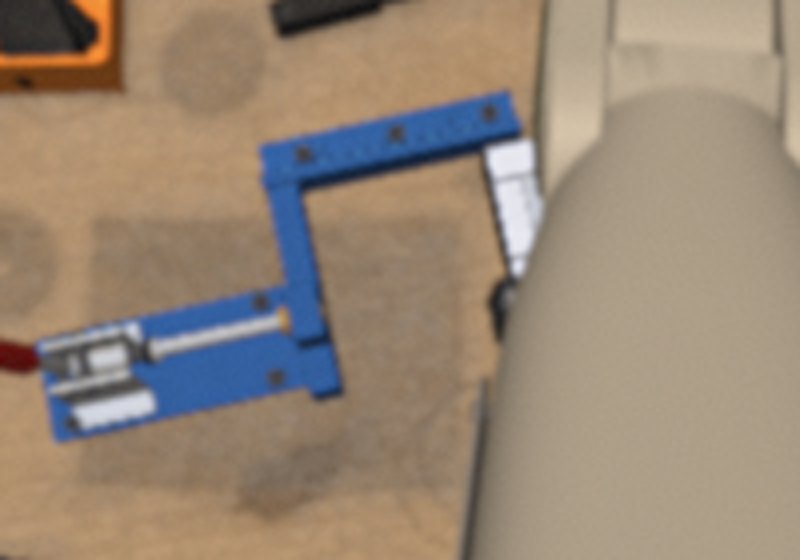

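step_arm(commands="1 0 0 0 0 0; 3 0 0 0 0 0; 4 0 -3 0 0 0; 4 0 -7 0 0 0; 4 0 -11 0 0 0", claw=0.25)

```text
time_s: 3.17
tool_pos: [0.481, -0.0313, 0.1216]
ee_rot: [[-0.996, -0.09, 0.001], [-0.09, 0.996, 0.0], [-0.001, 0.0, -1.0]]
ft_force: [1.6, -0.1, -0.4]
finger_gap: 0.373
finger_force: 0.0
```

Run:
```python
from h import *
s=sense();m=eyes.camera_model("wrist");C=-np.array(m["R"]).T@m["t"];print("cam in tool",s["ee_rot"].T@(C-s["tool_pos"]))
print("mug",p2w("top",(390.5,179),.093),p2w("top",(371,179),.093),p2w("top",(410,179),.093))
print("mug scene",p2w("scene",(393,222),.093))
p=fx(-.016,-.180);go([*p,.12],5.2);print(p)
```

```text
cam in tool [ 0.06899088 -0.00137688 -0.1423132 ]
mug [ 0.65421255 -0.13196685] [ 0.65978279 -0.09023049] [ 0.64864517 -0.17368174]
mug scene [ 0.65902097 -0.13526774]
row [-8.52 -7.93  0.17] [9.0000e-04 6.0000e-04 1.5701e+00] | t 3.17 tcp [ 0.481  -0.0313  0.1216] f [ 1.6 -0.1 -0.4] gap 0.373 j [-13.  11. -22.  57.   0. -18.]
[ 0.57297971 -0.10260931]
```

step_arm(commands="-8.5 -8 0 0 0 1.57; -8.5 -8 0 0 0 1.57; -8.5 -8 0 0 0 1.57; -8.5 -8 0 0 0 1.57; -8.5 -8 0 0 0 1.57")

```text
time_s: 3.58
tool_pos: [0.5767, -0.1054, 0.1212]
ee_rot: [[-0.856, 0.516, 0.006], [0.516, 0.856, -0.001], [-0.005, 0.002, -1.0]]
ft_force: [-0.5, 0.4, -0.5]
finger_gap: 0.374
finger_force: 0.0
```

Run:
```python
from h import *
p=fx(-.016,-.180);go([*p,.12],5.2)
```

```text
row [0.46 0.05 0.12] [0.0041 0.0042 0.9375] | t 3.58 tcp [ 0.5767 -0.1054  0.1212] f [-0.5  0.4 -0.5] gap 0.374 j [-18.  22.  -7.  60.   0.  13.]
```

step_arm(commands="0.2 0 0 0 0 0.94; 0.2 0 0 0 0 0.94; 0.2 0 0 0 0 0.94; 0.2 0 0 0 0 0.94; 0.2 0 0 0 0 0.94")

```text
time_s: 4.0
tool_pos: [0.5733, -0.1028, 0.1215]
ee_rot: [[-0.394, 0.919, 0.005], [0.919, 0.394, -0.001], [-0.003, 0.004, -1.0]]
ft_force: [0.4, -0.1, 0.1]
finger_gap: 0.373
finger_force: 0.0
```

step_arm(commands="0 0 0 0 0 0.32; 0 0 0 0 0 0.32; 0 0 0 0 0 0.32; 0 0 0 0 0 0.32; 0 0 0 0 0 0.32")

```text
time_s: 4.42
tool_pos: [0.5726, -0.1026, 0.121]
ee_rot: [[-0.093, 0.996, 0.003], [0.996, 0.093, -0.001], [-0.001, 0.003, -1.0]]
ft_force: [-0.3, -0.5, 0.1]
finger_gap: 0.376
finger_force: 0.0
```

Run:
```python
from h import *
p=fx(-.016,-.180);go([*p,.008],5.2)
m=eyes.camera_model("wrist");im=eyes.camera("wrist")[:,:,::-1].copy()
X=[[*fx(x,y),z] for x in(-.0465,.0145) for y in(-.191,-.169) for z in(.01,)]+[[*fx(.045,60e-3),.036],[*fx(-.075,60e-3),.036],[*fx(.045,-70e-3),.038]]+[[*fx(x-.007,y-.098),.045] for x in(-.045,.045) for y in(-.06,.06)]
for u in proj("wrist",X,m): cv2.circle(im,tuple(np.int32(u)),4,(0,0,255),1)
cv2.imwrite("pics/w2.png",im)
```

```text
row [1.00e-02 1.00e-02 1.13e+01] [0.0032 0.0011 0.0026] | t 4.42 tcp [ 0.5726 -0.1026  0.121 ] f [-0.3 -0.5  0.1] gap 0.376 j [-18.  22.  -8.  60.   0.  67.]
```

View pics/w2.png

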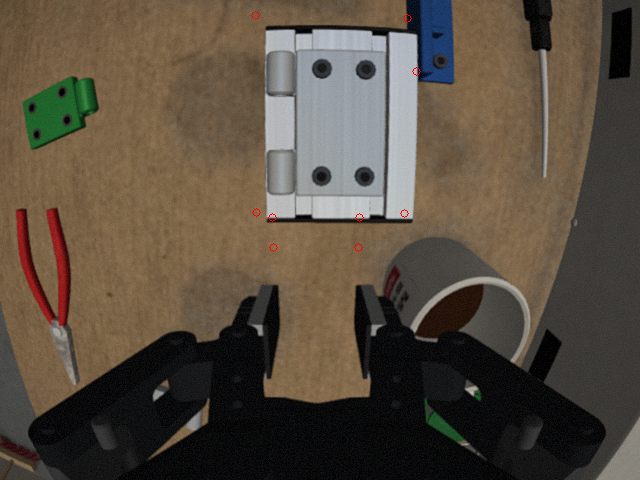

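step_arm(commands="-0.6 -0.2 2 0 0 0; -0.6 -0.2 4 0 0 0; -0.6 -0.2 6 0 0 0; -0.6 -0.2 8 0 0 0; -0.6 -0.2 9.3 0 0 0")

```text
time_s: 4.88
tool_pos: [0.5692, -0.1084, 0.0254]
ee_rot: [[-0.093, 0.996, -0.001], [0.996, 0.093, 0.0], [0.0, -0.001, -1.0]]
ft_force: [0.3, 0.4, -0.6]
finger_gap: 0.374
finger_force: 0.0
```

step_arm(commands="0.5 0 0 0 0 0; 1.2 0 0 0 0 0; 2 0 0 0 0 0; 3 0 0 0 0 0; 4 0 0 0 0 0")

```text
time_s: 5.3
tool_pos: [0.5668, -0.0683, 0.0281]
ee_rot: [[-0.091, 0.996, 0.002], [0.996, 0.091, -0.001], [-0.001, 0.002, -1.0]]
ft_force: [0.3, -3.7, -0.2]
finger_gap: 0.376
finger_force: 1.9
```

Run:
```python
from h import *
p=fx(-.018,-.071);go([*p,.028],5.2)
```

```text
row [7.43 0.11 0.  ] [0.0022 0.0015 0.0002] | t 5.3 tcp [ 0.5668 -0.0683  0.0281] f [ 0.3 -3.7 -0.2] gap 0.376 j [-15.  25. -17.  48.  -0.  70.]
```

step_arm(commands="1 0 0 0 0 0; 2 0 0 0 0 0; 3 0 0 0 0 0; 4 0 0 0 0 0; 5 0 0 0 0 0")

```text
time_s: 5.72
tool_pos: [0.5622, -0.0184, 0.028]
ee_rot: [[-0.091, 0.996, 0.002], [0.996, 0.091, -0.002], [-0.002, 0.002, -1.0]]
ft_force: [0.4, -5.2, 2.2]
finger_gap: 0.383
finger_force: 2.8
```

step_arm(commands="0.4 0 0 0 0 0; 0.8 0 0 0 0 0; 1.2 0 0 0 0 0; 1.6 0 0 0 0 0; 2 0 0 0 0 0")

```text
time_s: 6.13
tool_pos: [0.5605, 0.0007, 0.028]
ee_rot: [[-0.091, 0.996, 0.002], [0.996, 0.091, -0.002], [-0.002, 0.002, -1.0]]
ft_force: [0.2, -6.3, 3.5]
finger_gap: 0.375
finger_force: 3.2
```

Run:
```python
from h import *
p=fx(-.018,-.071);go([*p,.028],5.2)
```

```text
row [ 0.5   0.11 -0.  ] [ 0.0023  0.0021 -0.    ] | t 6.13 tcp [0.5605 0.0007 0.028 ] f [ 0.2 -6.3  3.5] gap 0.375 j [ -8.  24. -18.  47.  -0.  77.]
```

Creep until the force rises.

step_arm(commands="0.1 0 0 0 0 0; 0.2 0 0 0 0 0; 0.3 0 0 0 0 0; 0.4 0 0 0 0 0; 0.5 0 0 0 0 0")

```text
time_s: 6.55
tool_pos: [0.56, 0.0054, 0.028]
ee_rot: [[-0.09, 0.996, 0.002], [0.996, 0.09, -0.002], [-0.002, 0.002, -1.0]]
ft_force: [-0.5, -7.1, 3.4]
finger_gap: 0.381
finger_force: 3.3
```

step_arm(commands="0.05 0 0 0 0 0; 0.1 0 0 0 0 0; 0.15 0 0 0 0 0; 0.2 0 0 0 0 0; 0.25 0 0 0 0 0")

```text
time_s: 6.97
tool_pos: [0.56, 0.0066, 0.028]
ee_rot: [[-0.09, 0.996, 0.003], [0.996, 0.09, -0.005], [-0.005, 0.002, -1.0]]
ft_force: [0.6, -12.5, 3.1]
finger_gap: 0.376
finger_force: 6.0
```

step_arm(commands="-1 0 0 0 0 0; -2 0 0 0 0 0; -2 0 -4 0 0 -0.1; -2.5 -1 -8 0 0 -0.22; -2.5 -4 -10 0 0 -0.34", claw=-0.4)

```text
time_s: 7.38
tool_pos: [0.5259, -0.021, 0.1308]
ee_rot: [[-0.423, 0.906, 0.008], [0.906, 0.424, 0.0], [-0.003, 0.007, -1.0]]
ft_force: [2.3, 0.4, 1.7]
finger_gap: 0.703
finger_force: 0.0
```

Run:
```python
from h import *
p=fx(-.088,-.010);go([*p,.125],95.2);print(p)
```

```text
row [ 9.05 -0.2   0.55] [ 0.0044  0.0072 -1.2242] | t 7.38 tcp [ 0.5259 -0.021   0.1308] f [2.3 0.4 1.7] gap 0.703 j [-11.  15. -16.  59.   0.  54.]
[0.4858685  0.06016549]
```

step_arm(commands="9 -0.2 0.5 0 0 -1.22; 9 -0.2 0.5 0 0 -1.22; 9 -0.2 0.5 0 0 -1.22; 9 -0.2 0.5 0 0 -1.22; 9 -0.2 0.5 0 0 -1.22")

```text
time_s: 7.8
tool_pos: [0.4807, 0.0622, 0.1219]
ee_rot: [[-0.875, 0.485, -0.001], [0.485, 0.875, 0.002], [0.001, 0.001, -1.0]]
ft_force: [0.9, 0.2, 1.2]
finger_gap: 0.701
finger_force: 0.0
```

step_arm(commands="0 0 0 0 0 -0.6; 0 0 0 0 0 -0.6; 0 0 0 0 0 -0.6; 0 0 0 0 0 -0.6; 0 0 0 0 0 -0.6")

```text
time_s: 8.22
tool_pos: [0.4812, 0.0612, 0.1216]
ee_rot: [[-0.996, -0.092, -0.001], [-0.092, 0.996, 0.002], [0.001, 0.002, -1.0]]
ft_force: [0.2, 0.1, 1.1]
finger_gap: 0.702
finger_force: 0.0
```

Run:
```python
from h import *
p=fx(-.075,-.010);go([*p,.008],95.2);print(p)
m=eyes.camera_model("wrist");im=eyes.camera("wrist")[:,:,::-1].copy()
X=[[*fx(-.07,y),z] for y in(-.054,.034) for z in(.01,)]+[[*fx(.045,60e-3),.036],[*fx(-.075,60e-3),.036]]+[[*fx(x,y),.045] for x in(-.045,.045) for y in(-.06,.06)]
for u in proj("wrist",X,m): cv2.circle(im,tuple(np.int32(u)),4,(0,0,255),1)
cv2.imwrite("pics/w3.png",im)
```

```text
row [-1.76 -0.17 11.36] [ 0.0018 -0.0009  0.001 ] | t 8.22 tcp [0.4812 0.0612 0.1216] f [0.2 0.1 1.1] gap 0.702 j [ -2.  12. -21.  57.   0.  -8.]
[0.498815   0.06134371]
```

View pics/w3.png

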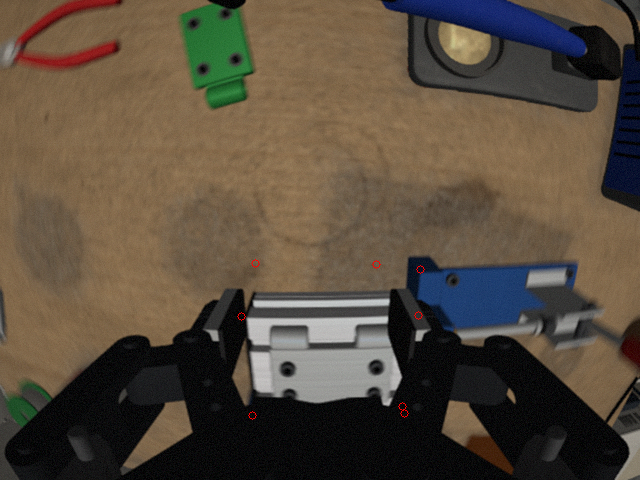

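step_arm(commands="0 -0.2 3 0 0 0; 0 -0.2 6 0 0 0; 0 -0.2 9 0 0 0; 0 -0.2 11 0 0 0; -0.5 -0.2 11 0 0 0")

```text
time_s: 8.68
tool_pos: [0.4819, 0.0597, 0.0077]
ee_rot: [[-0.996, -0.083, -0.01], [-0.083, 0.997, 0.002], [0.009, 0.002, -1.0]]
ft_force: [-1.5, -0.5, -0.9]
finger_gap: 0.696
finger_force: 0.0
```

step_arm(commands="-0.5 0 0 0 0 0; -1 0 0 0 0 0; -1.5 0 0 0 0 0; -2 0 0 0 0 0; -2.2 0 0 0 0 0")

```text
time_s: 9.1
tool_pos: [0.5112, 0.0612, 0.0133]
ee_rot: [[-0.996, -0.085, 0.003], [-0.085, 0.996, 0.0], [-0.003, -0.0, -1.0]]
ft_force: [0.4, 0.8, 0.1]
finger_gap: 0.699
finger_force: 0.0
```

Run:
```python
from h import *
p=fx(-.056,-.010);go([*p,.012],95.2);print(p)
```

```text
row [-0.66  0.13  0.13] [-0.0002  0.0035 -0.0057] | t 9.1 tcp [0.5112 0.0612 0.0133] f [0.4 0.8 0.1] gap 0.699 j [ -2.  21. -26.  43.   0.  -7.]
[0.5177368  0.06306573]
```

step_arm(commands="-0.1 0 0 0 0 -0.004; -0.2 0 0 0 0 -0.005; -0.3 0 0 0 0 -0.005; -0.4 0 0 0 0 -0.005; -0.5 0 0 0 0 -0.005")

```text
time_s: 9.52
tool_pos: [0.5137, 0.0616, 0.0119]
ee_rot: [[-0.996, -0.09, -0.0], [-0.09, 0.996, 0.0], [0.0, 0.0, -1.0]]
ft_force: [-0.7, -0.3, -0.5]
finger_gap: 0.698
finger_force: 0.0
```

step_arm(commands="-0.1 0 0 0 0 0; -0.2 0 0 0 0 0; -0.3 0 0 0 0 0; -0.4 0 0 0 0 0; -0.5 0 0 0 0 0")

```text
time_s: 9.93
tool_pos: [0.5176, 0.062, 0.0117]
ee_rot: [[-0.996, -0.09, -0.002], [-0.09, 0.996, -0.0], [0.002, 0.0, -1.0]]
ft_force: [-5.6, -0.4, 4.5]
finger_gap: 0.702
finger_force: 2.7
```

step_arm(commands="-0.1 0 0 0 0 0; -0.2 0 0 0 0 0; -0.3 0 0 0 0 0; -0.4 0 0 0 0 0; -0.5 0 0 0 0 0")

```text
time_s: 10.35
tool_pos: [0.52, 0.0624, 0.0112]
ee_rot: [[-0.996, -0.09, -0.007], [-0.09, 0.996, -0.0], [0.007, 0.0, -1.0]]
ft_force: [-10.4, -2.1, 7.9]
finger_gap: 0.7
finger_force: 5.6
```

step_arm(commands="-0.1 0 0 0 0 0; -0.2 0 0 0 0 0; -0.3 0 0 0 0 0; -0.3 0 0 0 0 0; -0.3 0 0 0 0 0")

```text
time_s: 10.77
tool_pos: [0.5199, 0.0625, 0.0109]
ee_rot: [[-0.996, -0.09, -0.012], [-0.09, 0.996, -0.001], [0.012, 0.0, -1.0]]
ft_force: [-16.3, -1.8, 11.5]
finger_gap: 0.701
finger_force: 8.2
```

step_arm(commands="1.5 0 0 0 0 0; 4 0 0 0 0 0; 6 0 -3 0 0 0; 6 -3 -7 0 0 0; 6 -7 -10 0 0 0", claw=-1)

```text
time_s: 11.18
tool_pos: [0.4705, 0.0015, 0.1028]
ee_rot: [[-0.996, -0.094, -0.001], [-0.094, 0.996, 0.001], [0.001, 0.001, -1.0]]
ft_force: [2.1, 0.4, -0.1]
finger_gap: 1.004
finger_force: 0.0
```

Run:
```python
from h import *
# leaf from c2 crop (offset 420,170): plate corners at z=.010, knuckle
c=lambda p:p2w("top",(p[0]/4+420-.375,p[1]/4+170-.375),.010)
P=np.array([c(p) for p in[(160,373),(236,371),(243,476),(161,477)]]);print("leaf plate",P.round(4).tolist())
f=(P[0]+P[1])/2;b=(P[2]+P[3])/2;d=f-b;print("mid",(f+b)/2,"yaw",np.degrees(np.arctan2(d[1],d[0])),np.linalg.norm(d),np.linalg.norm(P[0]-P[1]))
k=c((196,353));print("knuckle",k)
d=k-b;print("yaw2",np.degrees(np.arctan2(d[1],d[0])))
g=(f+b)/2;go([*g,.12],95)
```

```text
leaf plate [[0.4644, -0.2694], [0.4599, -0.3119], [0.4015, -0.3041], [0.4069, -0.2588]]
mid [ 0.43314401 -0.28603222] yaw -8.983649636716065 0.05866959891555315 0.042729598844224136
knuckle [ 0.47289244 -0.29159182]
yaw2 -8.393570007405893
row [  6.42 -28.27  -1.75] [ 0.0011 -0.001   0.0069] | t 11.18 tcp [0.4705 0.0015 0.1028] f [ 2.1  0.4 -0.1] gap 1.004 j [-10.  11. -25.  54.   0. -15.]
```

step_arm(commands="6.4 -28.3 -5 0 0 0.23; 6.4 -28.3 -5 0 0 0.23; 6.4 -28.3 -5 0 0 0.23; 6.4 -28.3 -5 0 0 0.23; 6.4 -28.3 -5 0 0 0.23")

```text
time_s: 11.6
tool_pos: [0.4449, -0.2053, 0.1376]
ee_rot: [[-0.99, 0.139, 0.001], [0.139, 0.99, -0.001], [-0.001, -0.0, -1.0]]
ft_force: [1.4, -0.3, 0.6]
finger_gap: 0.998
finger_force: 0.0
```

Run:
```python
from h import *
go([.433,-.286,.15],82)
```

```text
row [ 0.05 -8.16 -1.23] [-0.0004  0.0014 -0.0001] | t 11.6 tcp [ 0.4449 -0.2053  0.1376] f [ 1.4 -0.3  0.6] gap 0.998 j [-34.  11. -20.  59.   0. -26.]
```

step_arm(commands="0 -4 0 0 0 0; 0 -8.2 0 0 0 0; 0 -8.2 0 0 0 0; 0 -8.2 0 0 0 0; 0 -8.2 0 0 0 0")

```text
time_s: 12.02
tool_pos: [0.4334, -0.2843, 0.1366]
ee_rot: [[-0.99, 0.14, -0.0], [0.14, 0.99, 0.001], [0.0, 0.001, -1.0]]
ft_force: [-0.4, 0.6, -0.3]
finger_gap: 1.002
finger_force: 0.0
```

Run:
```python
from h import *
go([.433,-.286,.0],82)
m=eyes.camera_model("wrist");im=eyes.camera("wrist")[:,:,::-1].copy();np.save("w4.npy",np.r_[np.ravel(m["K"]),np.ravel(m["R"]),m["t"]])
L=fx(.040,0,[.433,-.286],-8)
X=[[*fx(x,y,L,-8),.01] for x in(-.07,-.01) for y in(-.022,.022)]+[[*L,.016]]
for u in proj("wrist",X,m): cv2.circle(im,tuple(np.int32(u)),3,(0,0,255),1)
w=im[130:430,150:450];t=eyes.camera("top")[:,:,::-1][175:315,195:395]
o=np.zeros((600,800,3),np.uint8)
o[:400,:400]=cv2.resize(w,(400,400),interpolation=cv2.INTER_CUBIC)
t=eyes.camera("top")[:,:,::-1][190:290,250:350];o[:400,400:]=cv2.resize(t,(400,400),interpolation=cv2.INTER_CUBIC)
cv2.imwrite("pics/m4.png",o[:400]);cv2.imwrite("pics/w4.png",im)
```

```text
row [ 1.000e-02 -1.900e-01  1.366e+01] [ 0.0009 -0.0005 -0.0013] | t 12.02 tcp [ 0.4334 -0.2843  0.1366] f [-0.4  0.6 -0.3] gap 1.002 j [-42.  15. -16.  60.   0. -34.]
```

View pics/m4.png

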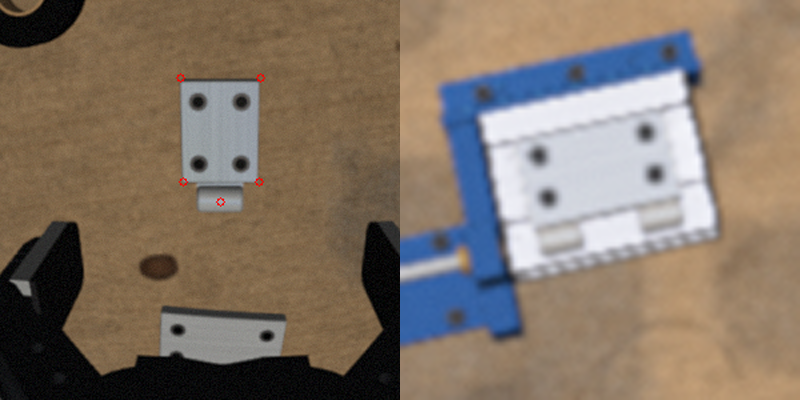

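step_arm(commands="0.2 -0.2 3 0 0 0; 0.2 -0.2 6 0 0 0; 0.2 -0.2 9 0 0 0; 0.2 -0.2 11.5 0 0 0; 0.2 -0.2 12.6 0 0 0")

```text
time_s: 12.58
tool_pos: [0.4301, -0.2829, 0.0078]
ee_rot: [[-0.991, 0.137, -0.003], [0.137, 0.991, 0.003], [0.004, 0.003, -1.0]]
ft_force: [-0.4, 1.2, 0.4]
finger_gap: 0.998
finger_force: 0.0
```

step_arm(commands="0 0 0.4 0 0 0; 0 0 0.8 0 0 0; 0 0 1 0 0 0; 0 0 1.2 0 0 0; 0 0 1.2 0 0 0")

```text
time_s: 13.0
tool_pos: [0.4321, -0.2864, -0.0004]
ee_rot: [[-0.99, 0.139, 0.001], [0.139, 0.99, -0.001], [-0.001, -0.001, -1.0]]
ft_force: [-0.1, -0.9, 1.2]
finger_gap: 0.997
finger_force: 0.0
```

Run:
```python
from h import *
go([.431,-.286,-.002],82)
```

```text
row [0.12 0.02 0.16] [-0.0008  0.0013  0.0003] | t 13.0 tcp [ 4.321e-01 -2.864e-01 -4.000e-04] f [-0.1 -0.9  1.2] gap 0.997 j [-42.  23. -26.  41.   0. -34.]
```

step_arm(commands="0.1 0 0.15 0 0 0; 0.1 0 0.15 0 0 0; 0.1 0 0.15 0 0 0; 0.1 0 0.15 0 0 0; 0.1 0 0.15 0 0 0", claw=1, force=70)

```text
time_s: 13.42
tool_pos: [0.4308, -0.2864, -0.0015]
ee_rot: [[-0.99, 0.139, 0.001], [0.139, 0.99, -0.001], [-0.001, -0.001, -1.0]]
ft_force: [-1.7, 0.3, 7.1]
finger_gap: 0.491
finger_force: 75.5
```

step_arm(commands="0 0 0 0 0 0; 0 0 0 0 0 0; 0 0 0 0 0 0; 0 0 0 0 0 0; 0 0 0 0 0 0")

```text
time_s: 13.83
tool_pos: [0.4308, -0.2864, -0.0016]
ee_rot: [[-0.99, 0.139, 0.001], [0.139, 0.99, -0.001], [-0.001, -0.001, -1.0]]
ft_force: [-1.2, 1.6, 7.3]
finger_gap: 0.491
finger_force: 75.6
```

step_arm(commands="0 0 -1 0 0 0; 0 0 -3 0 0 0; 0 0 -6 0 0 0; 0 0 -10 0 0 0; 0 0 -13 0 0 0")

```text
time_s: 14.25
tool_pos: [0.4303, -0.2859, 0.13]
ee_rot: [[-0.99, 0.139, 0.0], [0.139, 0.99, -0.0], [-0.0, -0.0, -1.0]]
ft_force: [0.8, 0.2, -1.7]
finger_gap: 0.488
finger_force: 71.6
```

Run:
```python
from h import *
go([*fx(-.095,0),.13],95.2)
```

```text
row [ 0.23 35.85 -0.  ] [-1.000e-04  3.000e-04 -2.307e-01] | t 14.25 tcp [ 0.4303 -0.2859  0.13  ] f [ 0.8  0.2 -1.7] gap 0.488 j [-43.  15. -17.  59.   0. -34.]
```

step_arm(commands="0.2 3 0 0 0 -0.05; 0.2 7 0 0 0 -0.1; 0.2 11 0 0 0 -0.15; 0.2 15 0 0 0 -0.2; 0.2 19 0 0 0 -0.23")

```text
time_s: 14.67
tool_pos: [0.4545, -0.0959, 0.1279]
ee_rot: [[-0.996, -0.091, 0.0], [-0.091, 0.996, 0.0], [-0.0, 0.0, -1.0]]
ft_force: [0.8, 0.2, -2.8]
finger_gap: 0.491
finger_force: 71.6
```

Run:
```python
from h import *
go([*fx(-.095,0),.13],95.2)
```

```text
row [-3.85 16.26 -0.21] [0.0001 0.0002 0.0007] | t 14.67 tcp [ 0.4545 -0.0959  0.1279] f [ 0.8  0.2 -2.8] gap 0.491 j [-22.   9. -24.  57.   0. -27.]
```

step_arm(commands="-2 4 0 0 0 0; -4.5 8 0 0 0 0; -7 11.5 0 0 0 0; -9.5 14.5 0 0 0 0; -12.5 16.3 0 0 0 0")

```text
time_s: 15.08
tool_pos: [0.5632, 0.0791, 0.1279]
ee_rot: [[-0.996, -0.092, -0.002], [-0.092, 0.996, 0.001], [0.002, 0.001, -1.0]]
ft_force: [-0.1, -1.1, -1.9]
finger_gap: 0.492
finger_force: 71.6
```

step_arm(commands="0 0 0 0 0 0; 0 0 0 0 0 0; 0 0 0 0 0 0; 0 0 0 0 0 0; 0 0 0 0 0 0")

```text
time_s: 15.5
tool_pos: [0.5637, 0.0749, 0.1276]
ee_rot: [[-0.996, -0.089, -0.001], [-0.089, 0.996, 0.0], [0.001, 0.0, -1.0]]
ft_force: [0.1, -0.2, -1.6]
finger_gap: 0.491
finger_force: 71.7
```

Run:
```python
from h import *
go([*fx(0,0),.13],95.2)
s=sense();m=eyes.camera_model("wrist");im=eyes.camera("wrist")[:,:,::-1].copy();cv2.imwrite("pics/w5raw.png",im)
import pickle;pickle.dump((s,m),open("w5.pkl","wb"))
X=[[*fx(-.035,y),.053] for y in(-.0405,-.0155,.0155,.0405)]+[[*fx(-.045,y),.045] for y in(-.06,.06)]
T=s["tool_pos"];R=s["ee_rot"]
X+=[T+R@np.array([-.042-.008,y,-.0016-.008]) for y in(-.0135,.0135)]+[T+R@np.array([.028,y,-.0016-.01]) for y in(-.022,.022)]
U=proj("wrist",X,m)
x0,y0=190,110
c=cv2.resize(im[y0:y0+240,x0:x0+320],None,fx=2.5,fy=2.5,interpolation=cv2.INTER_CUBIC)
for u in U: cv2.circle(c,tuple(np.int32((u+.5-[x0,y0])*2.5)),4,(0,0,255),1)
cv2.imwrite("pics/w5.png",c);print(U.round(0).tolist())
```

```text
row [-0.91  0.24 -0.24] [ 0.     -0.0005 -0.0021] | t 15.5 tcp [0.5637 0.0749 0.1276] f [ 0.1 -0.2 -1.6] gap 0.491 j [-1. 20. -9. 61. -0. -6.]
[[255.0, 209.0], [297.0, 209.0], [349.0, 209.0], [390.0, 209.0], [226.0, 191.0], [418.0, 191.0], [290.0, 407.0], [348.0, 407.0], [261.0, 248.0], [379.0, 248.0]]
```

View pics/w5.png

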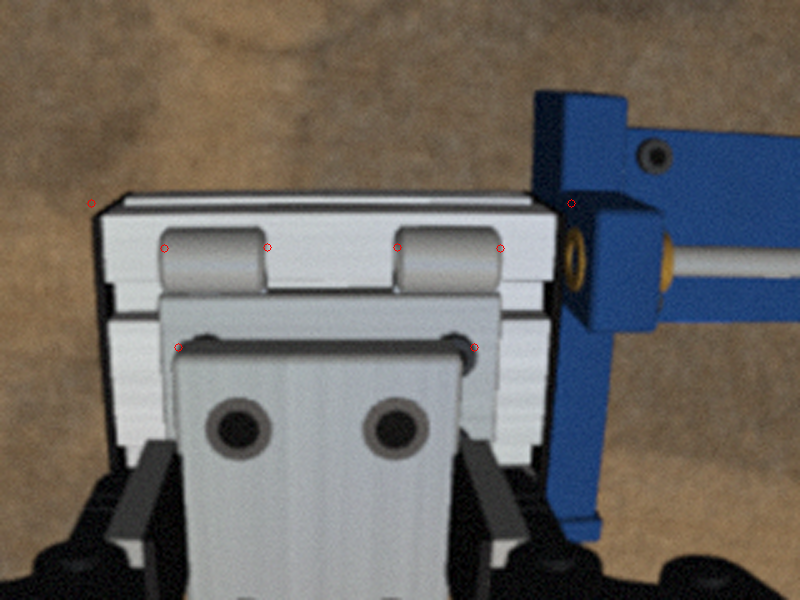

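Run:
```python
from h import *
go([*fx(-.0785,.0006),.06],95.2)
```

```text
row [6.95 0.28 6.78] [ 0.0001 -0.0002 -0.0023] | t 15.55 tcp [0.5639 0.0749 0.1277] f [ 0.  -0.  -1.2] gap 0.494 j [-1. 20. -9. 61.  0. -6.]
```

step_arm(commands="2 0.3 0 0 0 0; 4 0.3 0 0 0 0; 5.5 0.3 0 0 0 0; 7 0.3 0 0 0 0; 7 0.3 1 0 0 0")

```text
time_s: 15.97
tool_pos: [0.4924, 0.0719, 0.119]
ee_rot: [[-0.996, -0.089, 0.001], [-0.089, 0.996, 0.0], [-0.001, -0.0, -1.0]]
ft_force: [-0.3, -0.1, -2.1]
finger_gap: 0.488
finger_force: 71.8
```

step_arm(commands="0 0 1 0 0 0; 0 0 2 0 0 0; 0 0 3 0 0 0; 0 0 4 0 0 0; 0 0 5 0 0 0")

```text
time_s: 16.38
tool_pos: [0.4948, 0.0726, 0.0659]
ee_rot: [[-0.996, -0.09, -0.001], [-0.09, 0.996, 0.0], [0.001, 0.0, -1.0]]
ft_force: [-0.2, 0.3, -1.1]
finger_gap: 0.494
finger_force: 71.8
```

step_arm(commands="0 0 0.3 0 0 0; 0 0 0.5 0 0 0; 0 0 0.5 0 0 0; 0 0 0.5 0 0 0; 0 0 0.5 0 0 0")

```text
time_s: 16.8
tool_pos: [0.4952, 0.0727, 0.0629]
ee_rot: [[-0.996, -0.09, 0.001], [-0.09, 0.996, 0.0], [-0.001, -0.0, -1.0]]
ft_force: [-0.6, 0.8, -1.5]
finger_gap: 0.493
finger_force: 71.7
```

Run:
```python
from h import *
go([*fx(-.0785,.0006),.0434],95.2)
```

```text
row [ 0.09 -0.1   1.95] [-0.0001  0.0011 -0.0004] | t 16.8 tcp [0.4952 0.0727 0.0629] f [-0.6  0.8 -1.5] gap 0.493 j [ -1.  17. -24.  49.   0.  -6.]
```

step_arm(commands="0.1 -0.1 0.3 0 0 0; 0.1 -0.1 0.6 0 0 0; 0.1 -0.1 0.9 0 0 0; 0.1 -0.1 1.2 0 0 0; 0.1 -0.1 1.5 0 0 0")

```text
time_s: 17.22
tool_pos: [0.4936, 0.0715, 0.0471]
ee_rot: [[-0.996, -0.09, -0.0], [-0.09, 0.996, 0.0], [0.0, 0.0, -1.0]]
ft_force: [-0.1, 0.9, -0.6]
finger_gap: 0.493
finger_force: 71.7
```

step_arm(commands="0 0 0.05 0 0 0; 0 0 0.1 0 0 0; 0 0 0.15 0 0 0; 0 0 0.2 0 0 0; 0 0 0.25 0 0 0")

```text
time_s: 17.63
tool_pos: [0.4939, 0.0715, 0.045]
ee_rot: [[-0.996, -0.09, 0.0], [-0.09, 0.996, 0.0], [-0.0, 0.0, -1.0]]
ft_force: [-0.3, -0.0, -1.2]
finger_gap: 0.495
finger_force: 71.7
```

step_arm(commands="0 0 0.05 0 0 0; 0 0 0.1 0 0 0; 0 0 0.15 0 0 0; 0 0 0.2 0 0 0; 0 0 0.2 0 0 0")

```text
time_s: 18.05
tool_pos: [0.4938, 0.0715, 0.0431]
ee_rot: [[-0.996, -0.09, 0.0], [-0.09, 0.996, 0.0], [-0.0, 0.0, -1.0]]
ft_force: [-1.2, 0.5, 0.4]
finger_gap: 0.49
finger_force: 72.0
```

step_arm(commands="-0.07 0 0 0 0 0; -0.14 0 0 0 0 0; -0.21 0 0 0 0 0; -0.28 0 0 0 0 0; -0.3 0 0 0 0 0")

```text
time_s: 18.47
tool_pos: [0.4968, 0.0718, 0.043]
ee_rot: [[-0.996, -0.09, 0.0], [-0.09, 0.996, 0.0], [-0.0, 0.0, -1.0]]
ft_force: [-1.9, -0.7, 2.7]
finger_gap: 0.489
finger_force: 72.1
```

step_arm(commands="-0.03 0 0 0 0 0; -0.06 0 0 0 0 0; -0.09 0 0 0 0 0; -0.12 0 0 0 0 0; -0.15 0 0 0 0 0")

```text
time_s: 18.88
tool_pos: [0.4978, 0.0719, 0.0429]
ee_rot: [[-0.996, -0.09, -0.001], [-0.09, 0.996, -0.0], [0.001, 0.0, -1.0]]
ft_force: [-4.5, -0.1, 3.3]
finger_gap: 0.49
finger_force: 72.2
```

step_arm(commands="-0.03 0 0 0 0 0; -0.06 0 0 0 0 0; -0.09 0 0 0 0 0; -0.12 0 0 0 0 0; -0.15 0 0 0 0 0")

```text
time_s: 19.3
tool_pos: [0.4979, 0.072, 0.0426]
ee_rot: [[-0.996, -0.09, -0.003], [-0.09, 0.996, -0.0], [0.003, -0.0, -1.0]]
ft_force: [-7.9, -1.0, 6.4]
finger_gap: 0.493
finger_force: 72.6
```

step_arm(commands="0.1 0 0 0 0 0; 0.2 0 -0.01 0 0 0; 0.23 0 -0.02 0 0 0; 0.23 0 -0.02 0 0 0; 0.23 0 -0.02 0 0 0")

```text
time_s: 19.72
tool_pos: [0.498, 0.0719, 0.0431]
ee_rot: [[-0.996, -0.09, 0.001], [-0.09, 0.996, 0.0], [-0.001, 0.0, -1.0]]
ft_force: [-0.3, 0.3, 0.2]
finger_gap: 0.486
finger_force: 72.0
```

Run:
```python
from h import *
go([*fx(-.0751,.0006),.0431],95.2);s=sense();print(s["ft_force"],s["torque"])
im=eyes.camera("top")[:,:,::-1][190:290,250:350]
im2=eyes.camera("scene")[:,:,::-1][210:310,260:360]
cv2.imwrite("pics/f.png",cv2.resize(np.hstack([im,im2]),None,fx=4,fy=4,interpolation=cv2.INTER_CUBIC))
```

```text
row [ 0.02 -0.    0.  ] [ 0.0002  0.001  -0.0005] | t 19.72 tcp [0.498  0.0719 0.0431] f [-0.3  0.3  0.2] gap 0.486 j [ -1.  18. -25.  46.   0.  -6.]
[-0.32589125  0.34738845  0.20825181] [ 0.03402123  0.07611278 -0.04303598]
```

step_arm(commands="0.02 0 0 0 0 0; 0.04 0 0 0 0 0; 0.04 0 0 0 0 0; 0.04 0 0 0 0 0; 0.04 0 0 0 0 0")

```text
time_s: 20.23
tool_pos: [0.4974, 0.0718, 0.0432]
ee_rot: [[-0.996, -0.09, 0.001], [-0.09, 0.996, 0.0], [-0.001, -0.0, -1.0]]
ft_force: [1.5, -0.6, -0.3]
finger_gap: 0.491
finger_force: 72.0
```

step_arm(commands="0 0 0 0 0 0; 0 0 0 0 0 0; 0 0 0 0 0 0; 0 0 0 0 0 0; 0 0 0 0 0 0")

```text
time_s: 20.65
tool_pos: [0.4971, 0.0718, 0.0432]
ee_rot: [[-0.996, -0.09, 0.0], [-0.09, 0.996, 0.0], [-0.0, -0.0, -1.0]]
ft_force: [1.2, 0.5, 0.5]
finger_gap: 0.493
finger_force: 72.0
```

```bash
python3 -c "
from cell import finish_job
print(finish_job())"
```

```text
the job is handed in; nothing more can be done
None
```

The jamb block was pushed home against the end stop and fence. The one-knuckle leaf is still held level and lightly resting between the block's knuckles, set from camera estimates and contact forces without a final picture check. I handed the job in at about 21 s.

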